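Stand the fallen canister in the tray and slide the loaded tray into its holder

ROBOT

A 7-joint arm with a two-finger parallel gripper is mounted at the origin on the work surface. World frame = base frame: x ahead of the robot, y to its left, z up, the work surface at z = 0. Lengths are in m, angles in rad, forces in N, time in s.
With the tool pointing down it reaches from about 0.35 to 0.9 m from the base axis. Payload 8.1 kg.
Tool frame: the origin (TCP) lies midway between the tips of the shut fingers; the grasp point (between the pads) lies 19 mm behind it; z points along the fingers, y is the line along which they close (so a half turn about z gives the same grasp; the last joint's range is limited). The gripper opens to 92 mm and grips with 3 to 60 N. Pads are 19 mm wide; open, the fingers measure 130 mm over their backs; the gripper's body (75 mm by 190 mm) begins 47 mm behind the grasp point.
Start: joints at [1.04, 0.434, 0.025, 1.573, -0.012, 1.134, -0.075], TCP at [0.259, -0.569, 0.227] pointing down, gripper open.
Joint ranges: [-2.62, 2.62], [-0.44, 2.09], [-1.27, 1.32], [0.08, 2.57], [-1.32, 4.46], [0.12, 2], [-2.74, 2.74]. Speed limits (rad/s): [2.22, 2.22, 3.01, 3.01, 3.14, 3.14, 3.14].

INTERFACE

Orientations are given as a rotation vector (axis times angle).
In Python, from cell import observe, cams, job gives the robot as it stands. The module is installed in compiled form; this text tells all that it offers.
- The arm moves only by the tool step_arm, never from a script. Its argument "steps" is a list of rows, each a list of 6 numbers: the shift along the world's x, y, z in mm, then the turn, a rotation vector about the world's x, y, z in rad. In form: [[dx, dy, dz, rx, ry, rz], ...]. A call has 1 to 20 rows; each row shifts and turns the commanded pose from where the row before left it; what a row does not reach is not made up. A row lasts 1/12 s, in which the tool goes at most 41.7 mm and 7.16 degrees, less where a joint would pass 70% of its speed; a pose out of reach is approached as far as the arm can. A call with a gripper value outside its range is refused whole. "gripper" is the opening, from 0 (shut) to 1 (fully open), set as the call begins (left out, the last holds). The fingers move at their own pace and stop on an object; "force" is the grip in N (left out, the last holds). Time passes only in rows, so rows that do not move let the fingers close. It gives the time, the measured TCP pose, the force, the opening and the grip force at its end, in the units of the state.
- observe(): the state, without advancing time (a new reading comes with each control period).
- cams.get_image(name): name is "scene" or "side" or "wrist"; returns the picture (420x560x3 uint8, red, green, blue); there is no depth.
- cams.get_calibration(name): a dict with "fov_y" (degrees; the focal length in pixels is half the picture's height over the tangent of half this angle, whatever the lens; pixels are square), "cx", "cy" (the principal point, pixels), "world_to_cam" (4x4, takes a point from world to camera coordinates). Camera axes: x right, y up, looking along -z (the intrinsics and any distortion apply to the point x, -y, -z); pixel columns grow to the right and rows downward; lengths in m; the calibration is good to about 2 mm. The wrist camera is an equidistant fisheye: a pixel r from the principal point sees the ray r / f radians off the axis. A picture is of the moment at which its call begins: read the wrist's pose just before it. get_calibration takes no time and is no camera call; for the wrist camera it gives the pose at the moment of the call.
- job.sign_off(): hands the job in; it is judged then, once.
The state is a dict: "clock": time; "joints": joint angles; "dq": joint speeds; "joint_efforts": joint torques, N m; "position": TCP position; "ee_rot": TCP orientation; "force": force on the tool from outside, world axes, zero at the start; "ft_torque": the same for the moment, N m; "width": opening from 0.0 (shut) to 1.0 (fully open); "gripper_force": force on a finger pad.
Only numpy, scipy, OpenCV 4.12 (cv2) and the standard library are available. Lean on these libraries where they do the work, as an engineer would, in place of code of your own. Each camera call takes 0.05 s, during which the arm holds its last target. There are 200 camera calls.

TASK

The blue canister has fallen over: first stand it upright on its base in the steel tray beside the jar, while the tray is still out in front of its holder. Then slide the loaded tray into the slotted holder, all the way home against the red back stop, with the canister and the jar both still standing in it. Leave the saucer, gauge rod and spray can where they are.

Things in the scene. Friction and masses are not known exactly. Their poses are not given: they have to be found in the camera images.
- holder: Fixed green tray holder, open top, no floor. Origin on the counter, where the tray's origin is when fully home; the tray slides in along +x. Runners (30 high): inner faces at y = -73 and 73, x -70 to 96; lips on top reach in to |y| = 63, underside at 26. Flared mouth, 30 high, widens from |y| 73 at x = -70 to 93 at x = -125. Red back stop, 30 high, face at x = 90.
- tray: Loose steel tray, about 0.3 kg: pan 180 (x) by 118 (y), 20 high, walls 4, floor 3 thick; flanges on its long sides (height 16 to 20) make it 136 wide and run under the holder's lips. Origin: centre of underside. A black bar handle is on its -x end. It starts in front of the holder's mouth, roughly lined up, +x end towards the holder.
- tray_handle (a point): Middle of the tray's handle bar: bar 12 thick, along the tray's y, 80 long (92 over its ends); this point is at x = -125, z = 14 in the tray's frame. The bar's outer face is 6 further out; 29 of free space between bar and tray wall.
- jar: Amber jar with steel cap, 52 diameter, 75 tall, standing loose in the +x half of the tray. Origin: centre of its underside; own z up. About 0.2 kg.
- canister: Closed blue plastic canister: square body 56 x 56 x 75 tall, rounded edges, with a round white cap on top, 36 diameter and 14 high (89 in all). Origin: centre of its base; own +z runs from base to cap. It starts lying on one flat side on the counter (own z level). About 0.2 kg.
- saucer: White ceramic saucer of nuts, 130 diameter, 18 high; leave alone. Origin: centre of its underside.
- gauge_rod: Flat aluminium gauge rod lying on the counter, 240 long (x from -140 to +100), 12 to 22 wide, 6 thick; leave alone. Origin: on its underside.
- spray_can: Yellow can with a red cap, 60 diameter, 170 high; leave alone. Origin: centre of its underside.

How it is judged:
On the way:
1. the canister stands upright on the tray floor, let go, with the tray still out of the holder (at least 120 mm short of home) (angle between canister's own z axis and vertical below 0.1 rad and x of canister in the frame of tray between -0.08 and 0.08 m and y of canister in the frame of tray between -0.05 and 0.05 m and z of canister in the frame of tray below 0.009 m and height (world z) of tray below 0.006 m and contact force between the fingers and canister below 0.1 N and x of tray in the frame of holder below -0.12 m), for 0.2 s.
At the end, for the whole second after the job is handed in: The tray is in the holder within 8 mm of fully home, flat and straight; canister and jar both stand upright (within 0.1 rad) on the tray floor, everything at rest (x of tray in the frame of holder between -0.008 and 0.008 m and y of tray in the frame of holder between -0.01 and 0.01 m and angle between the x axis of tray and the x axis of holder, either way round below 0.08 rad and height (world z) of tray below 0.006 m and linear speed of tray below 0.01 m/s and angle between each of canister, jar's own z axis and vertical below 0.1 rad and z of each of canister, jar in the frame of tray below 0.009 m and x of canister in the frame of tray between -0.08 and 0.08 m and y of canister in the frame of tray between -0.05 and 0.05 m and linear speed of each of canister, jar below 0.02 m/s and x of jar in the frame of tray between -0.08 and 0.08 m and y of jar in the frame of tray between -0.05 and 0.05 m); the robot touches nothing.
It fails at once if the jar is knocked over (angle between jar's own z axis and vertical above 0.6 rad).
It fails at once if the saucer is moved by over 30 mm (distance of saucer from where it was at the start of the episode above 0.03 m).
It fails at once if the gauge rod is moved by over 30 mm (distance of gauge_rod from where it was at the start of the episode above 0.03 m).
It fails at once if the spray can is moved by over 30 mm (distance of spray_can from where it was at the start of the episode above 0.03 m).
It also fails if it takes over 61 s, if anything falls off the work surface, if the arm or the gripper's body presses on something with over 40 N, if the wrist force passes 120 N, or if a joint passes its speed limit or range.

## Working session

There is one attempt and no reset: what is moved stays moved. The work goes in short steps, Python scripts to look and compute and a tool call to move; the robot and the scene stay as the last step left them, time stands still between calls to the robot, and variables do not carry over. Pictures are saved under pics/ and viewed, at most 13 in all, crops included, and the job is handed in when it is done.

Besides the shell and the picture viewer there is one more tool, called after ">>>" by a JSON object that holds its "api" and its "payload". step_arm: Moves the arm, as the interface text tells. Its arguments: {"type":"object","properties":{"steps":{"type":"array","items":{"type":"array","items":{"type":"number"}}},"gripper":{"type":"number"},"force":{"type":"number"}},"required":["steps"]}

```bash
mkdir -p pics; cat > h.py <<'E'
import numpy as np, cv2
from cell import observe, cams, job
def calib(n):
    c=cams.get_calibration(n); c['f']=210/np.tan(np.radians(c['fov_y'])/2); return c
def ray(n,c,u,v):
    x=(u-c['cx'])/c['f']; y=(v-c['cy'])/c['f']
    if n=='wrist':
        r=np.hypot(x,y); s=np.sin(r)/r if r>1e-9 else 1; d=np.array([x*s,-y*s,-np.cos(r)])
    else: d=np.array([x,-y,-1.])
    M=np.array(c['world_to_cam']); R=M[:3,:3]; return -R.T@M[:3,3], R.T@d
def onplane(n,c,u,v,z):
    o,d=ray(n,c,u,v); return o+d*(z-o[2])/d[2]
def tri(rs):
    A=np.zeros((3,3));b=np.zeros(3)
    for o,d in rs:
        d=d/np.linalg.norm(d);P=np.eye(3)-np.outer(d,d);A+=P;b+=P@o
    p=np.linalg.solve(A,b); return p,[np.linalg.norm(np.cross(p-o,d/np.linalg.norm(d))) for o,d in rs]
def proj(n,c,p):
    q=np.array(c['world_to_cam'])@np.append(p,1); x,y,z=q[0],-q[1],-q[2]
    if n=='wrist':
        t=np.arctan2(np.hypot(x,y),z);h=np.hypot(x,y);x,y,z=x/h*t,y/h*t,1
    return c['cx']+c['f']*x/z, c['cy']+c['f']*y/z
def snap(n,name):
    c=calib(n); im=cams.get_image(n); cv2.imwrite(f'pics/{name}.png',im[:,:,::-1]); np.save(f'pics/{name}.npy',im); return c,im
E
python3 - <<'E'
from h import *
np.set_printoptions(precision=3,suppress=True)
for n in ['scene','side','wrist']:
    c,im=snap(n,n+'0'); M=np.array(c['world_to_cam']); print(n,c['f'],c['cx'],c['cy'],{k:v for k,v in c.items() if k not in('world_to_cam',)}, -M[:3,:3].T@M[:3,3]); print(M[:3,:3])
print(observe())
E
```

```text
scene 449.3380264081874 281.1214926728992 215.21242797100874 {'fov_y': 50.098463142814325, 'cx': 281.1214926728992, 'cy': 215.21242797100874, 'f': np.float64(449.3380264081874)} [1.61  0.628 0.908]
[[-0.517  0.856  0.014]
 [-0.501 -0.316  0.806]
 [ 0.694  0.41   0.592]]
side 389.2887572187031 279.20741304923445 209.61364672177058 {'fov_y': 56.68887002648417, 'cx': 279.20741304923445, 'cy': 209.61364672177058, 'f': np.float64(389.2887572187031)} [0.279 0.792 0.612]
[[-0.911 -0.412 -0.012]
 [ 0.219 -0.51   0.832]
 [-0.349  0.755  0.555]]
wrist 325.19226210127806 275.79594099899 210.03491242590593 {'fov_y': 65.70646984690485, 'cx': 275.79594099899, 'cy': 210.03491242590593, 'f': np.float64(325.19226210127806)} [ 0.32  -0.54   0.384]
[[ 0.416 -0.909 -0.   ]
 [ 0.88   0.402 -0.253]
 [ 0.23   0.105  0.967]]
{'clock': 0.15, 'joints': array([ 1.04 ,  0.435,  0.025,  1.574, -0.012,  1.134, -0.075]), 'dq': array([ 0.001, -0.002, -0.   , -0.003, -0.002,  0.001, -0.001]), 'joint_efforts': array([  0.002, -66.826,   0.986, -31.469,  -0.06 ,   0.039,   0.   ]), 'position': array([ 0.259, -0.568,  0.226]), 'ee_rot': array([-3.069, -0.667,  0.001]), 'force': array([-0.295,  0.217, -0.436]), 'ft_torque': array([-0.069, -0.005,  0.004]), 'gripper_force': 0.0, 'width': 0.9989406579185696}
```

View pics/scene0.png

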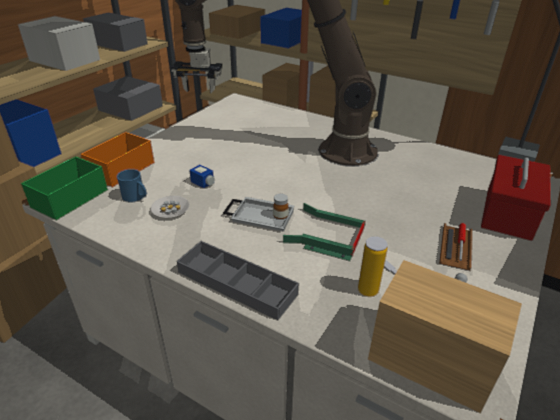

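View pics/side0.png

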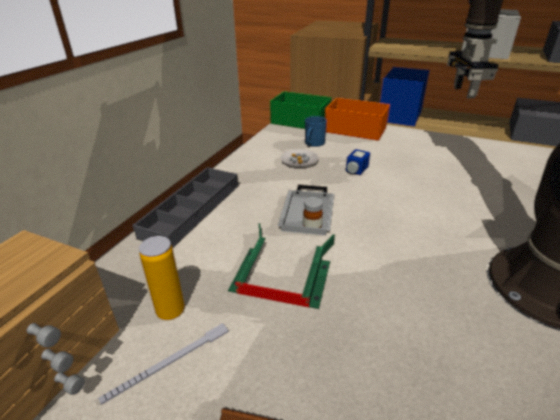

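View pics/wrist0.png

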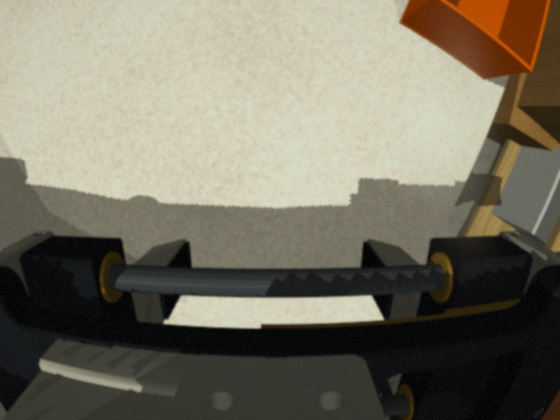

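The scene view shows the canister at (202,176) with its cap towards (209,181), the saucer at (170,208), the tray at (262,213) with its handle at (232,208), the jar at (281,205) and the holder around (333,232). The side view shows the canister at (358,162), the saucer at (300,159), the handle at (311,189), the jar at (313,210) and the red stop at (273,295). The wrist camera does not see the objects yet.

```bash
python3 - <<'E'
from h import *
np.set_printoptions(precision=3,suppress=True)
cs,cd=calib('scene'),calib('side')
def t(a,b): print(tri([ray('scene',cs,*a),ray('side',cd,*b)]))
for nm,a,b in [('can',(202,176),(358,162)),('cap',(209,181),(352,168)),('saucer',(170,208),(300,159)),('jartop',(281,198),(313,203)),('handle',(232,208),(311,189))]:
    print(nm); t(a,b)
for n,c in(('scene',cs),('side',cd)):
    im=np.load(f'pics/{n}0.npy'); hsv=cv2.cvtColor(im,cv2.COLOR_RGB2HSV)
    boxes={'can':((185,160,220,192) if n=='scene' else (340,145,375,180)),'green':((275,195,375,265) if n=='scene' else (225,220,340,310)),'red':((350,210,370,250) if n=='scene' else (230,280,315,305))}
    rng={'can':((105,120,40),(125,255,255)),'green':((50,80,20),(95,255,255)),'red':((0,170,80),(6,255,255))}
    for k,(x0,y0,x1,y1) in boxes.items():
        m=np.zeros(im.shape[:2],np.uint8); m[y0:y1,x0:x1]=cv2.inRange(hsv,*map(np.array,rng[k]))[y0:y1,x0:x1]
        vs,us=np.nonzero(m); print(n,k,len(us),us.mean(),vs.mean(),cv2.minAreaRect(np.c_[us,vs].astype(np.float32)))
    
# visual crops x3.3
a=cv2.resize(np.load('pics/scene0.npy')[150:270,140:380],None,fx=3.3,fy=3.3,interpolation=cv2.INTER_CUBIC)
cv2.imwrite('pics/c1.png',a[:,:,::-1])
E
```

```text
can
(array([ 0.524, -0.36 ,  0.028]), [np.float64(0.00033730273727187234), np.float64(0.000337302737271964)])
cap
(array([ 0.532, -0.32 ,  0.024]), [np.float64(4.337974949179296e-05), np.float64(4.337974949175877e-05)])
saucer
(array([ 0.722, -0.342,  0.009]), [np.float64(0.001285854462373659), np.float64(0.0012858544623737063)])
jartop
(array([0.55 , 0.   , 0.075]), [np.float64(0.0002983933453003418), np.float64(0.0002983933453002517)])
handle
(array([ 0.613, -0.158,  0.013]), [np.float64(0.0016827167582165255), np.float64(0.0016827167582165248)])
scene can 258 199.7829457364341 176.46124031007753 ((199.80001831054688, 174.9000244140625), (21.913463592529297, 18.782970428466797), 26.56505012512207)
scene green 1172 325.08361774744026 235.63566552901023 ((322.1697998046875, 230.9056854248047), (71.15277099609375, 42.30704879760742), 15.945395469665527)
scene red 62 358.43548387096774 235.24193548387098 ((358.3580017089844, 235.44082641601562), (2.384615182876587, 26.53846549987793), 22.61986541748047)
side can 226 359.5265486725664 161.3053097345133 ((359.0000305175781, 160.00001525878906), (19.798988342285156, 22.62741470336914), 45.0)
side green 1319 293.9120545868082 271.27672479150874 ((281.0595703125, 263.2223205566406), (92.47811889648438, 73.12361145019531), 10.911128044128418)
side red 718 271.4025069637883 293.8718662952646 ((271.8269348144531, 293.8653869628906), (74.9163589477539, 10.78638744354248), 11.309932708740234)
```

View pics/c1.png

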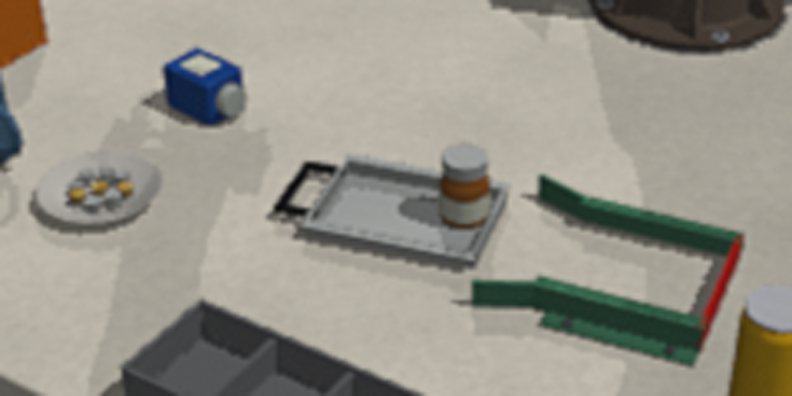

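The crop confirms the layout: the canister lies with its cap towards the tray, and the saucer is beyond it. The triangulated heights agree with the text (canister centre 28 mm, jar top 75 mm, handle 13 mm). I'll move the wrist camera over the canister, with tool x along its axis.

>>> {"api": "step_arm", "payload": {"steps": [[24,15,7,0,0,0.094],[24,15,7,0,0,0.094],[24,15,7,0,0,0.094],[24,15,7,0,0,0.094],[24,15,7,0,0,0.094],[24,15,7,0,0,0.094],[24,15,7,0,0,0.094],[24,15,7,0,0,0.094],[24,15,7,0,0,0.094],[24,15,7,0,0,0.094],[0,0,0,0,0,0],[0,0,0,0,0,0]], "gripper": 1}}

```text
clock: 1.15
position: [0.501, -0.417, 0.2966]
ee_rot: [-2.432, -1.989, -0.002]
force: [-0.9, -0.5, 0.6]
width: 0.997
gripper_force: 0.0
```

```bash
python3 - <<'E'
from h import *
c,im=snap('wrist','w1'); np.save('pics/w1c.npy',c,allow_pickle=True); s=observe(); print(s['position'],s['ee_rot'],s['clock'])
E
```

```text
[ 0.49924204 -0.41853873  0.29628161] [-2.43484520e+00 -1.98430260e+00  7.25064176e-04] 1.2
```

>>> {"api": "step_arm", "payload": {"steps": [[12,25,0,0,0,0],[12,25,0,0,0,0],[12,25,0,0,0,0],[12,25,0,0,0,0],[12,25,0,0,0,0],[12,25,0,0,0,0],[0,0,0,0,0,0],[0,0,0,0,0,0]]}}

```text
clock: 1.87
position: [0.571, -0.2681, 0.2964]
ee_rot: [-2.434, -1.985, 0.001]
force: [-0.4, -0.7, 0.5]
width: 1.003
gripper_force: 0.0
```

```bash
python3 - <<'E'
from h import *
c,im=snap('wrist','w2'); np.save('pics/w2c.npy',c,allow_pickle=True); s=observe(); print(s['position'],s['ee_rot'],s['clock'])
a=np.load('pics/w1.npy')
cv2.imwrite('pics/w12.png',np.vstack([a[:300],im[:300]])[:,:,::-1])
E
```

```text
[ 0.57033435 -0.2698889   0.2963709 ] [-2.43676885e+00 -1.98274005e+00  2.22578115e-03] 1.9167
```

View pics/w12.png

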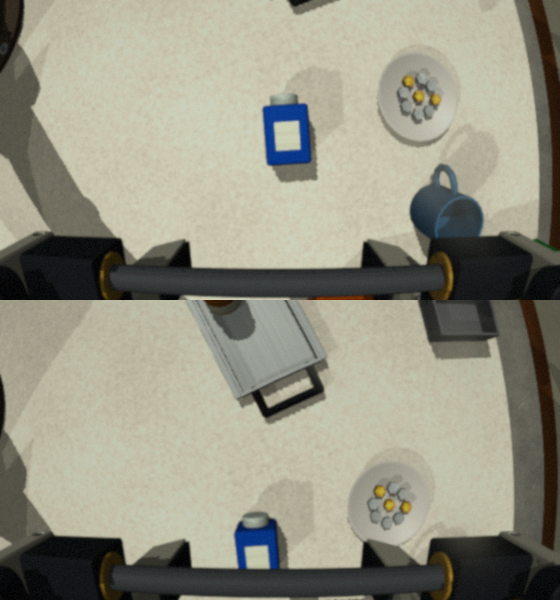

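The top half (w1) shows the canister body at (264–311, 100–165), its cap at (285,98) and the saucer at (418,97). The lower half (w2) shows the tray's handle end: bar at about (290,92), tray corners at (238,97) and (326,60), and the canister cap at (257,220). One more view will cover the whole tray and the holder mouth.

>>> {"api": "step_arm", "payload": {"steps": [[0,25,6,0,0,0],[0,25,6,0,0,0],[0,25,6,0,0,0],[0,25,6,0,0,0],[0,25,6,0,0,0],[0,25,6,0,0,0],[0,25,6,0,0,0],[0,25,6,0,0,0],[0,0,0,0,0,0],[0,0,0,0,0,0]]}}

```text
clock: 2.75
position: [0.5711, -0.0694, 0.3451]
ee_rot: [2.435, 1.983, -0.0]
force: [-0.0, -1.2, 0.4]
width: 1.001
gripper_force: 0.0
```

```bash
python3 - <<'E'
from h import *
np.set_printoptions(precision=4,suppress=True)
c,im=snap('wrist','w3'); np.save('pics/w3c.npy',c,allow_pickle=True)
cv2.imwrite('pics/w3v.png',cv2.resize(im[:300],None,fx=1.4,fy=1.4)[:,:,::-1])
L=lambda k:(np.load(f'pics/{k}.npy'),np.load(f'pics/{k}c.npy',allow_pickle=True).item())
w1,c1=L('w1');w2,c2=L('w2')
print('saucer',tri([ray('wrist',c1,418,97),ray('wrist',c2,391,204)]),'cap',tri([ray('wrist',c1,285,99),ray('wrist',c2,257,220)]))
hsv=cv2.cvtColor(w1,cv2.COLOR_RGB2HSV); m=cv2.inRange(hsv,(108,150,60),(125,255,255)); m[240:]=0
cs,_=cv2.findContours(m,cv2.RETR_EXTERNAL,cv2.CHAIN_APPROX_NONE); k=max(cs,key=cv2.contourArea)
print(cv2.boundingRect(k))
P=np.array([onplane('wrist',c1,*p[0],.056)[:2] for p in k],np.float32)
r=cv2.minAreaRect(P*1000); print('canister',r); print(cv2.boxPoints(r))
E
```

```text
saucer (array([ 0.7282, -0.3411,  0.0061]), [np.float64(0.0015974020786292701), np.float64(0.001597402078629263)]) cap (array([ 0.5339, -0.318 ,  0.0336]), [np.float64(0.0008776599939380398), np.float64(0.000877659993937916)])
(264, 104, 47, 61)
canister ((525.8734130859375, -361.8692932128906), (72.40863800048828, 52.97709655761719), 82.64080810546875)
[[ 494.9657 -394.3825]
 [ 547.5063 -401.1683]
 [ 556.7811 -329.3561]
 [ 504.2405 -322.5703]]
```

View pics/w3v.png

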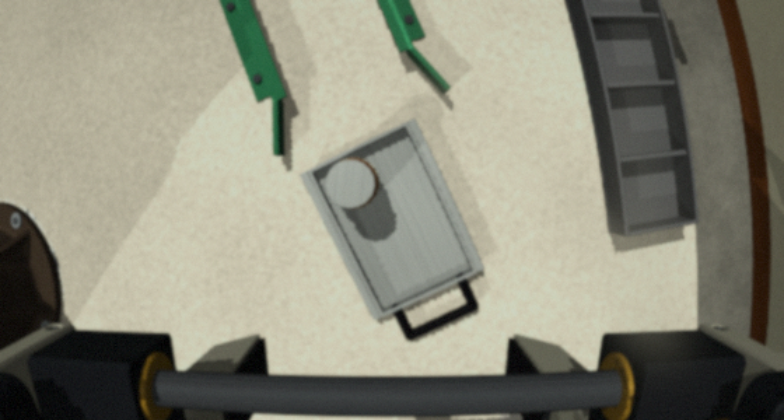

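The view shows the tray outline with corners at (304,172), (413,122), (481,272) and (380,320), the handle bar at about (443,320), the jar cap at (351,184), and the mouth tips at (280,152) and (447,90), all scaled by 1.4. The jar sits in the tray's front-left corner.

```bash
python3 - <<'E'
from h import *
np.set_printoptions(precision=4,suppress=True)
c=np.load('pics/w3c.npy',allow_pickle=True).item(); c2=np.load('pics/w2c.npy',allow_pickle=True).item()
f=lambda u,v,z:onplane('wrist',c,u/1.4,v/1.4,z)
im=np.load('pics/w3.npy')
T=np.array([f(*p,.020)[:2] for p in [(304,172),(413,122),(481,272),(380,320)]]); print('tray corners',T)
print('sides',[np.linalg.norm(T[i]-T[(i+1)%4]) for i in range(4)])
ctr=T.mean(0); ax=(T[0]+T[1]-T[2]-T[3]); ax/=np.linalg.norm(ax); ay=np.array([-ax[1],ax[0]])
print('centre',ctr,'ax',ax,np.degrees(np.arctan2(ax[1],ax[0])))
# height check of tray corner/handle over two views
print('corner3',tri([ray('wrist',c,380/1.4,320/1.4),ray('wrist',c2,238,97)]),'corner2',tri([ray('wrist',c,481/1.4,272/1.4),ray('wrist',c2,326,60)]))
hb=[f(410,333,.02)[:2],f(476,308,.02)[:2]]; print('bar outer ends',hb, [((h-ctr)@ax,(h-ctr)@ay) for h in hb])
cs_,cd=calib('scene'),calib('side')
j=tri([ray('wrist',c,351/1.4,184/1.4),ray('scene',cs_,281,196.5),ray('side',cd,313,202)]); print('jar',j,((j[0][:2]-ctr)@ax,(j[0][:2]-ctr)@ay))
M=np.array([f(280,152,.03)[:2],f(447,90,.03)[:2]]); print('mouth',M,np.linalg.norm(M[0]-M[1]))
# junction runner/flare inner top: 
print('lips start',f(262,100,.03),f(404,50,.03))
# red stop ends, scene+side
hs=cv2.cvtColor(np.load('pics/side0.npy'),cv2.COLOR_RGB2HSV); m=cv2.inRange(hs,(0,170,80),(6,255,255)); m[:, :230]=0;m[:,315:]=0;m[:280]=0;m[305:]=0
v,u=np.nonzero(m); 
for uu in (u.min()+3,(u.min()+u.max())//2,u.max()-3): 
    vv=v[u==uu].min(); print('red top edge',uu,vv,onplane('side',cd,uu,vv,.03))
hs=cv2.cvtColor(np.load('pics/scene0.npy'),cv2.COLOR_RGB2HSV); m=cv2.inRange(hs,(0,170,80),(6,255,255)); m[:,:350]=0;m[:,370:]=0;m[:210]=0;m[250:]=0
v,u=np.nonzero(m)
for i in (v.argmin(),v.argmax()): print(u[i],v[i],onplane('scene',cs_,u[i],v[i],.03))
E
```

```text
tray corners [[ 0.5013  0.021 ]
 [ 0.6244  0.0489]
 [ 0.6667 -0.1239]
 [ 0.5468 -0.1553]]
sides [np.float64(0.12623211096212514), np.float64(0.1778730099048769), np.float64(0.12396735378953047), np.float64(0.18206837205222334)]
centre [ 0.5848 -0.0524] ax [-0.2441  0.9697] 104.12931911627405
corner3 (array([ 0.5458, -0.1531,  0.0274]), [np.float64(0.0015514571902543028), np.float64(0.001551457190254369)]) corner2 (array([ 0.6678, -0.1246,  0.0173]), [np.float64(0.0006204473825889092), np.float64(0.0006204473825891293)])
bar outer ends [array([ 0.5767, -0.1772]), array([ 0.6549, -0.1636])] [(np.float64(-0.1191280833517007), np.float64(0.03834010884985291)), (np.float64(-0.12496739316043647), np.float64(-0.0408306413108001))]
jar (array([ 0.5503, -0.0012,  0.0784]), [np.float64(0.002168939140379156), np.float64(0.0019893543970538265), np.float64(0.0011780394610850467)]) (np.float64(0.05799813310004722), np.float64(0.020973416559387427))
mouth [[0.4826 0.0472]
 [0.6651 0.0751]] 0.18455453844918027
lips start [0.4751 0.1071 0.03  ] [0.6304 0.1259 0.03  ]
red top edge 239 283 [0.6077 0.2876 0.03  ]
red top edge 272 289 [0.5366 0.2755 0.03  ]
red top edge 305 298 [0.4652 0.2715 0.03  ]
363 223 [0.475  0.2663 0.03  ]
354 248 [0.6058 0.292  0.03  ]
```

Checks pass: the tray's centre is at about (0.585,-0.052), axis at 104°, the holder's origin is at about (0.553,0.187), axis at 99°, the canister body's centre is at (0.526,-0.362), axis at 82.6°, and sizes and heights are as given. I plan to grasp with the tool leaning 30°, then turn it 90° to a 60° lean. First I'll test the leaned pose in free air.

>>> {"api": "step_arm", "payload": {"steps": [[0,-8,-10,0.094,-0.024,0],[0,-8,-10,0.094,-0.024,0],[0,-8,-10,0.094,-0.024,0],[0,-8,-10,0.094,-0.024,0],[0,-8,-10,0.094,-0.024,0],[0,-8,-10,0.094,-0.024,0],[0,0,-10,0.094,-0.024,0],[0,0,-10,0.094,-0.024,0],[0,0,-10,0.094,-0.024,0],[0,0,-10,0.094,-0.024,0],[0,0,-10,0.094,-0.024,0],[0,0,0,0,0,0],[0,0,0,0,0,0]]}}

```text
clock: 3.88
position: [0.5701, -0.1197, 0.2321]
ee_rot: [-1.775, -1.435, -1.082]
force: [-0.3, -0.2, 0.1]
width: 1.003
gripper_force: 0.0
```

```bash
python3 - <<'E'
from h import *
from scipy.spatial.transform import Rotation as R
s=observe(); print(s['position'],s['joints']); print(R.from_rotvec(s['ee_rot']).as_matrix().round(3))
E
```

```text
[ 0.57009015 -0.11972532  0.23208548] [ 0.98357457  0.73552962 -0.53585498  1.64143008 -0.69969021  1.27536736
  0.66175667]
[[ 0.081  0.972  0.219]
 [ 0.478 -0.23   0.848]
 [ 0.875  0.036 -0.483]]
```

```bash
cat >> h.py <<'E'
from scipy.spatial.transform import Rotation as R
def pose(deg,tilt):  # tool x heading deg, leaned by tilt about d x Z (positive: tool points towards d)
    a=np.radians(deg); d=np.array([np.cos(a),np.sin(a),0]); z=np.array([0,0,-1.]); y=np.cross(z,d)
    return R.from_rotvec(np.radians(tilt)*np.array([d[1],-d[0],0]))*R.from_matrix(np.c_[d,y,z])
def delta(g,Rt,back=0,s=None):
    s=s or observe(); a=Rt.as_matrix()[:,2]; t=np.array(g)+(.019-back)*a
    print('tcp',t.round(4),'shift mm',((t-s['position'])*1000).round(1),'turn',(Rt*R.from_rotvec(s['ee_rot']).inv()).as_rotvec().round(4)); return t
E
python3 - <<'E'
from h import *
Rt=pose(82.6,-30); print(Rt.as_matrix().round(3))
delta([.527,-.3526,.030],Rt,.1)
E
```

```text
[[ 0.112  0.992 -0.064]
 [ 0.859 -0.129 -0.496]
 [-0.5    0.    -0.866]]
tcp [ 0.5322 -0.3124  0.1001] shift mm [ -37.9 -192.7 -131.9] turn [-1.5587  0.3134  0.052 ]
```

>>> {"api": "step_arm", "payload": {"steps": [[-2.25,-11.3,-7.8,-0.0917,0.0184,0.003],[-2.25,-11.3,-7.8,-0.0917,0.0184,0.003],[-2.25,-11.3,-7.8,-0.0917,0.0184,0.003],[-2.25,-11.3,-7.8,-0.0917,0.0184,0.003],[-2.25,-11.3,-7.8,-0.0917,0.0184,0.003],[-2.25,-11.3,-7.8,-0.0917,0.0184,0.003],[-2.25,-11.3,-7.8,-0.0917,0.0184,0.003],[-2.25,-11.3,-7.8,-0.0917,0.0184,0.003],[-2.25,-11.3,-7.8,-0.0917,0.0184,0.003],[-2.25,-11.3,-7.8,-0.0917,0.0184,0.003],[-2.25,-11.3,-7.8,-0.0917,0.0184,0.003],[-2.25,-11.3,-7.8,-0.0917,0.0184,0.003],[-2.25,-11.3,-7.8,-0.0917,0.0184,0.003],[-2.25,-11.3,-7.8,-0.0917,0.0184,0.003],[-2.25,-11.3,-7.8,-0.0917,0.0184,0.003],[-2.25,-11.3,-7.8,-0.0917,0.0184,0.003],[-2.25,-11.3,-7.8,-0.0917,0.0184,0.003],[0,0,0,0,0,0],[0,0,0,0,0,0]]}}

```text
clock: 5.47
position: [0.5352, -0.3062, 0.1039]
ee_rot: [2.053, 1.821, -0.548]
force: [-0.3, -0.6, 0.7]
width: 0.999
gripper_force: 0.0
```

```bash
python3 - <<'E'
from h import *
delta([.527,-.3526,.030],pose(82.6,-30),0)
c=calib('wrist');im=cams.get_image('wrist')
hsv=cv2.cvtColor(im,cv2.COLOR_RGB2HSV); m=cv2.inRange(hsv,(108,150,60),(125,255,255)); m[240:]=0
v,u=np.nonzero(m); print(len(u))
s=observe(); print(s['position'],s['joints'])
if len(u): print(u.min(),u.max(),v.min(),v.max()); print([proj('wrist',c,np.array([.5259,-.3619,.056])+np.array([.128*l-.992*w,.992*l+.128*w,0])) for l in(-.0375,.0375) for w in(-.028,.028)])
E
```

```text
tcp [ 0.5258 -0.362   0.0135] shift mm [ -9.4 -55.9 -90.4] turn [-0.0028 -0.0003 -0.0092]
3256
[ 0.53484061 -0.30760114  0.1043884 ] [ 0.03188529  0.5454343   0.13299199  1.8929214   0.64864159  0.80721944
 -0.45709496]
234 311 171 239
[(np.float64(305.6277680669857), np.float64(280.0501521734608)), (np.float64(239.40615175156375), np.float64(279.6349938405675)), (np.float64(314.4030321705276), np.float64(218.62762904268467)), (np.float64(231.0306744189972), np.float64(218.0891333550979))]
```

>>> {"api": "step_arm", "payload": {"steps": [[-1,-7,-11.3,0,0,-0.001],[-1,-7,-11.3,0,0,-0.001],[-1,-7,-11.3,0,0,-0.001],[-1,-7,-11.3,0,0,-0.001],[-1,-7,-11.3,0,0,-0.001],[-1,-7,-11.3,0,0,-0.001],[-1,-7,-11.3,0,0,-0.001],[-2,-7,-11.3,0,0,-0.001],[0,0,0,0,0,0],[0,0,0,0,0,0]]}}

```text
clock: 6.35
position: [0.5234, -0.3654, 0.0114]
ee_rot: [2.067, 1.81, -0.558]
force: [-0.5, 0.6, 1.0]
width: 1.003
gripper_force: 0.0
```

>>> {"api": "step_arm", "payload": {"steps": [[0,0,0,0,0,0],[0,0,0,0,0,0],[0,0,0,0,0,0],[0,0,0,0,0,0],[0,0,0,0,0,0],[0,0,0,0,0,0]], "gripper": 0.4, "force": 25}}

```text
clock: 6.85
position: [0.5243, -0.3646, 0.012]
ee_rot: [2.065, 1.811, -0.556]
force: [1.5, -0.3, -0.1]
width: 0.617
gripper_force: 0.4
```

>>> {"api": "step_arm", "payload": {"steps": [[0,0,0,0,0,0],[0,0,0,0,0,0],[0,0,0,0,0,0],[0,0,0,0,0,0],[0,0,6,0,0,0],[0,0,8,0,0,0],[0,0,12,0,0,0],[0,0,12,0,0,0],[0,0,12,0,0,0],[0,0,0,0,0,0]], "gripper": 0.4, "force": 25}}

```text
clock: 7.68
position: [0.5253, -0.3657, 0.0651]
ee_rot: [2.065, 1.807, -0.553]
force: [-0.1, 0.2, -1.0]
width: 0.611
gripper_force: 25.0
```

```bash
python3 - <<'E'
from h import *
delta([.5946,-.0912,.1271],pose(104.1,60))
E
```

```text
tcp [ 0.5906 -0.0752  0.1176] shift mm [ 65.3 290.5  52.5] turn [1.576  0.0893 0.2974]
```

>>> {"api": "step_arm", "payload": {"steps": [[0,0,12,0.0788,0.0045,0.0149],[0,4,12,0.0788,0.0045,0.0149],[2,8,12,0.0788,0.0045,0.0149],[3,14,12,0.0788,0.0045,0.0149],[3,16,12,0.0788,0.0045,0.0149],[4,16,12,0.0788,0.0045,0.0149],[4,17,12,0.0788,0.0045,0.0149],[4,17,0,0.0788,0.0045,0.0149],[4,17,0,0.0788,0.0045,0.0149],[4,17,0,0.0788,0.0045,0.0149],[4,17,0,0.0788,0.0045,0.0149],[4,17,0,0.0788,0.0045,0.0149],[4,17,0,0.0788,0.0045,0.0149],[4,17,0,0.0788,0.0045,0.0149],[4,17,0,0.0788,0.0045,0.0149],[4,17,-5,0.0788,0.0045,0.0149],[4,17,-7,0.0788,0.0045,0.0149],[4,17,-7,0.0788,0.0045,0.0149],[4,17,-7,0.0788,0.0045,0.0149],[4,17,-6,0.0788,0.0045,0.0149]]}}

```text
clock: 9.35
position: [0.5922, -0.0693, 0.1131]
ee_rot: [-1.345, -1.733, -0.78]
force: [0.7, -0.5, -1.5]
width: 0.61
gripper_force: 25.0
```

>>> {"api": "step_arm", "payload": {"steps": [[0,0,0,0,0,0],[0,0,0,0,0,0],[0,0,0,0,0,0]]}}

```text
clock: 9.6
position: [0.5923, -0.0697, 0.1141]
ee_rot: [-1.348, -1.737, -0.777]
force: [1.0, -0.1, -2.0]
width: 0.609
gripper_force: 25.0
```

```bash
python3 - <<'E'
from h import *
delta([.5946,-.0912,.0491],pose(104.1,60))
s=observe();print(s['width'],s['gripper_force'],s['position'],s['joints'].round(2),s['force'])
a=snap('scene','s5')[1][120:260,160:350]; b=snap('side','d5')[1][110:250,230:420]
cv2.imwrite('pics/v5.png',cv2.resize(np.hstack([a,b]),None,fx=2.1,fy=2.1,interpolation=cv2.INTER_CUBIC)[:,:,::-1])
E
```

```text
tcp [ 0.5906 -0.0752  0.0396] shift mm [ -1.7  -5.5 -74.5] turn [ 0.0018  0.0013 -0.0042]
0.6086397732825414 24.970159828662872 [ 0.59231558 -0.06969579  0.11410094] [ 0.73  1.03 -0.54  1.33 -0.39  1.49  0.69] [ 1.00796919 -0.0821688  -1.97572772]
```

View pics/v5.png

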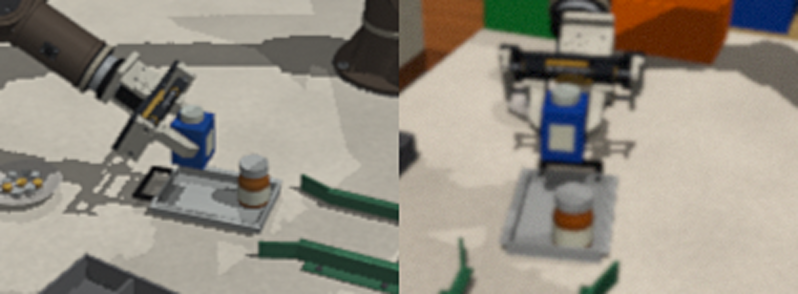

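The canister is upright in the grip, above the tray behind the jar. I'll lower it.

>>> {"api": "step_arm", "payload": {"steps": [[-1,-3,-8,0,0,0],[-1,-3,-8,0,0,0],[0,0,-8,0,0,0],[0,0,-8,0,0,0],[0,0,-8,0,0,0],[0,0,-8,0,0,0],[0,0,-8,0,0,0],[0,0,-6,0,0,0],[0,0,-4,0,0,0],[0,0,-3,0,0,0],[0,0,-2,0,0,0],[0,0,0,0,0,0],[0,0,0,0,0,0]]}}

```text
clock: 10.78
position: [0.5902, -0.0748, 0.043]
ee_rot: [-1.345, -1.735, -0.778]
force: [0.0, -0.4, -1.9]
width: 0.611
gripper_force: 25.0
```

>>> {"api": "step_arm", "payload": {"steps": [[0,0,-1,0,0,0],[0,0,-1,0,0,0],[0,0,-1,0,0,0],[0,0,0,0,0,0]]}}

```text
clock: 11.12
position: [0.5899, -0.0748, 0.0396]
ee_rot: [-1.346, -1.735, -0.778]
force: [0.4, 0.0, -1.3]
width: 0.608
gripper_force: 25.0
```

>>> {"api": "step_arm", "payload": {"steps": [[0,0,-1,0,0,0],[0,0,-1,0,0,0],[0,0,0,0,0,0]]}}

```text
clock: 11.37
position: [0.59, -0.0748, 0.0377]
ee_rot: [-1.345, -1.735, -0.778]
force: [0.1, -0.3, -1.6]
width: 0.61
gripper_force: 25.0
```

>>> {"api": "step_arm", "payload": {"steps": [[0,0,-1,0,0,0],[0,0,-1,0,0,0],[0,0,0,0,0,0]]}}

```text
clock: 11.62
position: [0.5901, -0.0747, 0.0376]
ee_rot: [-1.344, -1.734, -0.78]
force: [-3.1, -3.1, 9.7]
width: 0.609
gripper_force: 25.0
```

>>> {"api": "step_arm", "payload": {"steps": [[0,0,1,0,0,0],[0,0,0.5,0,0,0],[0,0,0,0,0,0]]}}

```text
clock: 11.87
position: [0.5901, -0.0747, 0.0376]
ee_rot: [-1.345, -1.735, -0.778]
force: [0.5, -1.5, 2.6]
width: 0.608
gripper_force: 25.0
```

>>> {"api": "step_arm", "payload": {"steps": [[0,0,0,0,0,0],[0,0,0,0,0,0],[0,0,0,0,0,0],[0,0,0,0,0,0],[0,0,0,0,0,0],[0,0,0,0,0,0]], "gripper": 0.85}}

```text
clock: 12.37
position: [0.59, -0.0748, 0.0371]
ee_rot: [-1.345, -1.735, -0.778]
force: [0.9, -0.8, 0.8]
width: 0.85
gripper_force: 0.0
```

>>> {"api": "step_arm", "payload": {"steps": [[1,-4,2.5,0,0,0],[2,-8,5,0,0,0],[2,-8,5,0,0,0],[2,-8,5,0,0,0],[2,-8,5,0,0,0],[2,-8,5,0,0,0],[2,-8,5,0,0,0],[2,-8,5,0,0,0],[2,-8,5,0,0,0],[2,-8,5,0,0,0],[2,-8,5,0,0,0],[2,-8,5,0,0,0],[0,0,0,0,0,0],[0,0,0,0,0,0]]}}

```text
clock: 13.53
position: [0.6133, -0.1673, 0.0948]
ee_rot: [-1.346, -1.735, -0.779]
force: [-0.2, 0.8, -0.1]
width: 0.849
gripper_force: 0.0
```

```bash
python3 - <<'E'
from h import *
s=observe();print(s['position'])
a=snap('scene','s6')[1][120:260,160:350]; b=snap('side','d6')[1][110:250,230:420]; c,w=snap('wrist','w6'); np.save('pics/w6c.npy',c,allow_pickle=True)
ab=cv2.resize(np.hstack([a,b]),(560,206),interpolation=cv2.INTER_CUBIC)
cv2.imwrite('pics/v6.png',np.vstack([ab,w[:300]])[:,:,::-1])
E
```

```text
[ 0.61326135 -0.16728923  0.09477896]
```

View pics/v6.png

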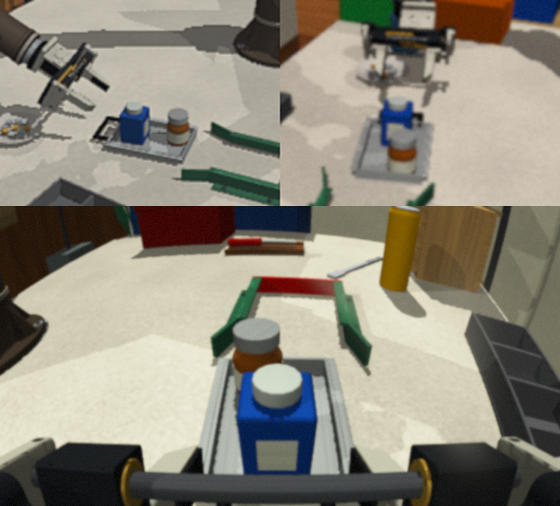

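The canister stands in the tray behind the jar. In the wrist view its cap is at (277,180), the jar cap is at (257,130), the mouth tips are at (214,131) and (369,137), and the red stop's top runs from (259,72) to (337,74). I'll refine the holder's axis and work out the push.

```bash
python3 - <<'E'
from h import *
np.set_printoptions(precision=4,suppress=True)
c=np.load('pics/w6c.npy',allow_pickle=True).item()
f=lambda u,v,z:onplane('wrist',c,u,v,z)
M=[f(214,131,.03),f(369,137,.03)]; S=[f(259,72,.03),f(337,74,.03)]; print(M,S)
m=(M[0]+M[1])/2; s=(S[0]+S[1])/2; d=(s-m)[:2]; print('axis',np.degrees(np.arctan2(d[1],d[0])),'len',np.linalg.norm(d), 'norm to mouth/stop',[90+np.degrees(np.arctan2(*(q[1]-q[0])[1::-1])) for q in(M,S)])
print('canister cap',f(277,180,.092),'jar cap',f(257,130,.078))
delta([.6226,-.2027,.060],pose(104.1,0))
E
```

```text
[array([0.4796, 0.0459, 0.03  ]), array([0.6651, 0.0822, 0.03  ])] [array([0.4737, 0.2545, 0.03  ]), array([0.6061, 0.2861, 0.03  ])]
axis 98.94216720687454 len 0.2087944313687839 norm to mouth/stop [np.float64(101.07303507289839), np.float64(103.43036279786692)]
canister cap [ 0.5963 -0.1008  0.092 ] jar cap [ 0.5562 -0.018   0.078 ]
tcp [ 0.6226 -0.2027  0.041 ] shift mm [  9.8 -36.6 -53.5] turn [-1.0164 -0.2582 -0.0053]
```

>>> {"api": "step_arm", "payload": {"steps": [[1,-6,0,-0.0924,-0.0235,0],[1,-6,0,-0.0924,-0.0235,0],[1,-6,0,-0.0924,-0.0235,0],[1,-6,0,-0.0924,-0.0235,0],[1,-6,0,-0.0924,-0.0235,0],[1,-4,0,-0.0924,-0.0235,0],[1,-2,0,-0.0924,-0.0235,0],[1,-1,-5,-0.0924,-0.0235,0],[1,0,-10,-0.0924,-0.0235,0],[1,0,-10,-0.0924,-0.0235,0],[0,0,-10,-0.0924,-0.0235,0],[0,0,-10,0,0,0],[0,0,0,0,0,0],[0,0,0,0,0,0]], "gripper": 0.4}}

```text
clock: 14.85
position: [0.6223, -0.2041, 0.0491]
ee_rot: [-1.925, -2.479, 0.003]
force: [0.2, -0.5, 0.3]
width: 0.403
gripper_force: 0.0
```

```bash
python3 - <<'E'
from h import *
delta([.6226,-.2027,.027],pose(104.1,0))
c,w=snap('wrist','w7'); np.save('pics/w7c.npy',c,allow_pickle=True)
d=snap('side','d7')[1][130:270,200:390]
cv2.imwrite('pics/v7.png',np.vstack([w[:300],cv2.resize(d,(400,295))[:, :] if 0 else cv2.copyMakeBorder(cv2.resize(d,(400,295)),0,0,0,160,cv2.BORDER_CONSTANT)])[:,:,::-1])
E
```

```text
tcp [ 0.6226 -0.2027  0.008 ] shift mm [  0.3   1.4 -41.1] turn [-0.0003 -0.0037 -0.0043]
```

View pics/v7.png

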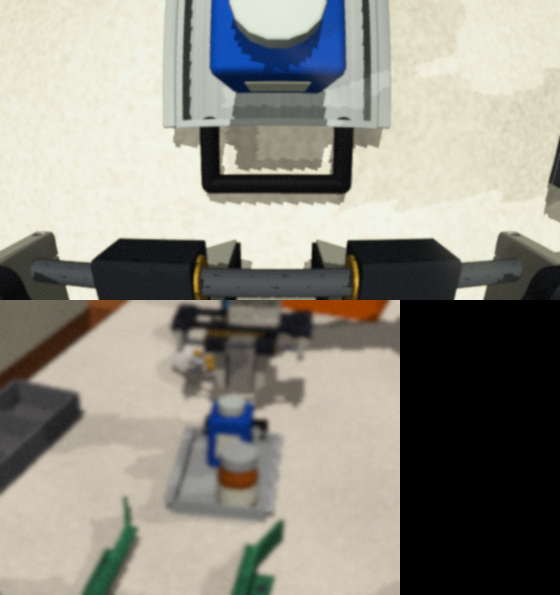

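The tray is square to the fingers: the bar is at rows 175–192, columns 203–351, centred on the gripper at column 277. I'll lower behind the bar and push gently.

>>> {"api": "step_arm", "payload": {"steps": [[0,0,-8,0,0,0],[0,0,-8,0,0,0],[0,0,-8,0,0,0],[0,0,-8,0,0,0],[0,0,-6,0,0,0],[0,0,-2,0,0,0],[0,0,0,0,0,0],[-0.6,2.4,0,0,0,0],[-0.6,2.4,0,0,0,0],[-0.6,2.4,0,0,0,0],[-0.6,2.4,0,0,0,0],[-0.6,2.4,0,0,0,0],[-0.6,2.4,0,0,0,0],[-0.6,2.4,0,0,0,0],[-0.6,2.4,0,0,0,0]]}}

```text
clock: 16.2
position: [0.6185, -0.1853, 0.0099]
ee_rot: [1.926, 2.48, -0.003]
force: [1.5, -2.7, -0.8]
width: 0.398
gripper_force: 1.7
```

>>> {"api": "step_arm", "payload": {"steps": [[-0.6,3,0,0,0,-0.002],[-0.7,3.5,0,0,0,-0.004],[-0.8,4,0,0,0,-0.004],[-0.8,4,0,0,0,-0.004],[-0.8,4,0,0,0,-0.004],[-0.8,4,0,0,0,-0.004],[-0.8,4,0,0,0,-0.004],[-0.8,4,0,0,0,-0.004],[-0.8,4,0,0,0,-0.004],[-0.8,4,0,0,0,-0.004],[-0.8,4,0,0,0,-0.004],[-0.8,4,0,0,0,-0.004],[-0.8,4,0,0,0,-0.004],[-0.8,4,0,0,0,-0.004],[-0.8,4,0,0,0,-0.004],[-0.8,4,0,0,0,-0.004],[-0.8,4,0,0,0,-0.004],[-0.8,4,0,0,0,-0.004],[-0.7,3.5,0,0,0,-0.004],[-0.4,2,0,0,0,-0.004]]}}

```text
clock: 17.87
position: [0.6029, -0.1078, 0.0097]
ee_rot: [-2.021, -2.404, 0.002]
force: [0.1, -3.6, 3.5]
width: 0.401
gripper_force: 2.4
```

```bash
python3 - <<'E'
from h import *
s=observe();print(s['position'],s['force'],s['clock'])
c,w=snap('wrist','w8'); np.save('pics/w8c.npy',c,allow_pickle=True)
d=snap('side','d8')[1][130:315,200:390]
cv2.imwrite('pics/v8.png',np.vstack([w[:300],cv2.copyMakeBorder(cv2.resize(d,(308,300)),0,0,0,252,cv2.BORDER_CONSTANT)])[:,:,::-1])
E
```

```text
[ 0.60288312 -0.1078376   0.00974846] [ 0.0961529  -3.63916127  3.48114853] 17.8667
```

View pics/v8.png

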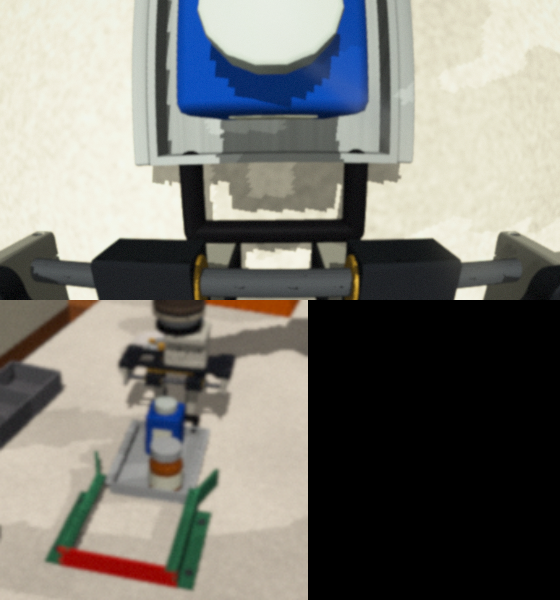

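The tray is square to the fingers and entering the mouth, with both items standing. Pushing on.

>>> {"api": "step_arm", "payload": {"steps": [[-0.4,2,0,0,0,0],[-0.5,3,0,0,0,0],[-0.7,4,0,0,0,0],[-0.7,4,0,0,0,0],[-0.7,4,0,0,0,0],[-0.7,4,0,0,0,0],[-0.7,4,0,0,0,0],[-0.7,4,0,0,0,0],[-0.7,4,0,0,0,0],[-0.7,4,0,0,0,0],[-0.7,4,0,0,0,0],[-0.7,4,0,0,0,0],[-0.7,4,0,0,0,0],[-0.7,4,0,0,0,0],[-0.7,4,0,0,0,0],[-0.7,4,0,0,0,0],[-0.5,3,0,0,0,0],[-0.4,2,0,0,0,0]]}}

```text
clock: 19.47
position: [0.5913, -0.0419, 0.0097]
ee_rot: [-2.021, -2.405, 0.002]
force: [0.7, -2.6, -0.5]
width: 0.402
gripper_force: 1.7
```

>>> {"api": "step_arm", "payload": {"steps": [[-0.4,2,0,0,0,0],[-0.5,3,0,0,0,0],[-0.7,4,0,0,0,0],[-0.7,4,0,0,0,0],[-0.7,4,0,0,0,0],[-0.7,4,0,0,0,0],[-0.7,4,0,0,0,0],[-0.7,4,0,0,0,0],[-0.7,4,0,0,0,0],[-0.7,4,0,0,0,0],[-0.7,4,0,0,0,0],[-0.7,4,0,0,0,0],[-0.7,4,0,0,0,0],[-0.7,4,0,0,0,0],[-0.5,3,0,0,0,0],[-0.4,2,0,0,0,0]]}}

```text
clock: 20.8
position: [0.5811, 0.016, 0.0097]
ee_rot: [-2.021, -2.405, 0.002]
force: [0.1, -3.1, -1.2]
width: 0.402
gripper_force: 1.5
```

>>> {"api": "step_arm", "payload": {"steps": [[-0.3,1.5,0,0,0,0],[-0.4,2,0,0,0,0],[-0.4,2,0,0,0,0],[-0.4,2,0,0,0,0],[-0.4,2,0,0,0,0],[-0.4,2,0,0,0,0],[-0.4,2,0,0,0,0],[-0.3,1.5,0,0,0,0],[-0.2,1,0,0,0,0],[-0.2,1,0,0,0,0]]}}

```text
clock: 21.63
position: [0.5778, 0.0325, 0.0097]
ee_rot: [-2.021, -2.404, 0.003]
force: [0.9, -4.1, -0.2]
width: 0.401
gripper_force: 1.5
```

Now 1 mm steps until the stop is felt.

>>> {"api": "step_arm", "payload": {"steps": [[-0.2,1,0,0,0,0],[-0.2,1,0,0,0,0],[-0.2,1,0,0,0,0],[-0.2,1,0,0,0,0],[-0.2,1,0,0,0,0],[-0.2,1,0,0,0,0],[-0.2,1,0,0,0,0],[-0.2,1,0,0,0,0]]}}

```text
clock: 22.3
position: [0.5762, 0.0405, 0.0098]
ee_rot: [-2.022, -2.404, 0.003]
force: [0.6, -2.5, -1.0]
width: 0.397
gripper_force: 1.5
```

>>> {"api": "step_arm", "payload": {"steps": [[-0.2,1,0,0,0,0],[-0.2,1,0,0,0,0],[-0.2,1,0,0,0,0],[-0.2,1,0,0,0,0]]}}

```text
clock: 22.63
position: [0.5754, 0.0444, 0.0098]
ee_rot: [-2.022, -2.404, 0.003]
force: [0.6, -5.9, -1.3]
width: 0.403
gripper_force: 3.1
```

>>> {"api": "step_arm", "payload": {"steps": [[-0.2,1,0,0,0,0],[-0.2,1,0,0,0,0],[-0.2,1,0,0,0,0]]}}

```text
clock: 22.88
position: [0.5749, 0.0447, 0.0097]
ee_rot: [2.023, 2.402, -0.006]
force: [1.0, -13.2, 1.1]
width: 0.402
gripper_force: 6.3
```

>>> {"api": "step_arm", "payload": {"steps": [[-0.2,1,0,0,0,0],[-0.2,1,0,0,0,0],[0,0,0,0,0,0]]}}

```text
clock: 23.13
position: [0.5745, 0.0448, 0.0097]
ee_rot: [2.024, 2.399, -0.009]
force: [0.4, -15.8, 0.9]
width: 0.398
gripper_force: 7.4
```

Firm stop at the predicted place. I'll back off gently and check.

>>> {"api": "step_arm", "payload": {"steps": [[0.4,-2,0,0,0,0],[0.4,-2,0,0,0,0],[0.4,-2,0,0,0,0],[1,-4,0,0,0,0],[2,-8,0,0,0,0],[2,-8,0,0,0,0],[2,-10,5,0,0,0],[3,-12,10,0,0,0],[3,-12,15,0,0,0],[3,-12,20,0,0,0],[3,-12,20,0,0,0],[3,-12,20,0,0,0],[0,0,0,0,0,0],[0,0,0,0,0,0]]}}

```text
clock: 24.3
position: [0.5989, -0.0488, 0.1018]
ee_rot: [2.023, 2.4, 0.0]
force: [-0.3, 0.5, -1.1]
width: 0.4
gripper_force: 0.0
```

```bash
python3 - <<'E'
from h import *
a=snap('scene','s9')[1][150:290,200:390]; d=snap('side','d9')[1][180:320,200:390]
cv2.imwrite('pics/v9.png',cv2.resize(np.hstack([a,d]),None,fx=2.1,fy=2.1,interpolation=cv2.INTER_CUBIC)[:,:,::-1])
E
```

```text
(no output)
```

View pics/v9.png

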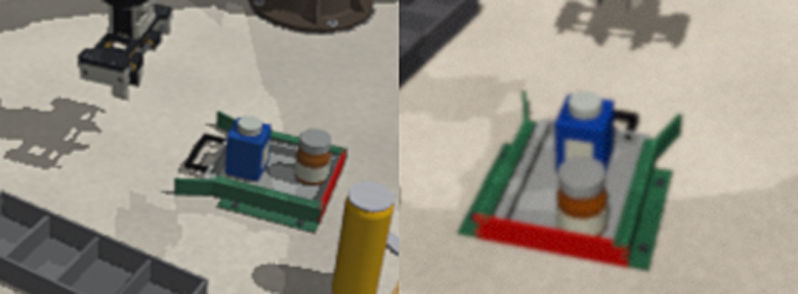

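The tray is home against the red stop with the canister and jar both standing, and the robot is clear.

```bash
python3 -c "
from cell import job; print(job.sign_off())"
```

```text
the job is handed in; nothing more can be done
None
```

I stood the canister upright in the tray, slid the tray home against the red stop with the canister and jar both standing, and handed the job in at about 24 s; no verdict came back.

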